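# Back onto their own coasters

### The job

After the meal the seasonings were put back on each other's coasters. Put each on its own: the salt shaker on the round coaster, the pepper mill on the square one, the spice jar on the triangular one and the small tin on the narrow oblong one, each upright in the middle; the little serving board is free for setting things down on the way. Knock nothing over and leave the mug where it is.

Things in the scene. Friction and masses are not known exactly. Their poses are not given: they have to be found in the camera images.
- salt_mid (a point): Salt shaker: clear glass body with white salt and a round grey top, 44 mm across, 90 mm tall, 0.1 kg, loose. Point on its axis half-way up, 45 mm above its foot; z up along its axis.
- mill_mid (a point): Pepper mill: turned brown wood, the tallest of the four, 150 mm tall, foot 58 mm across; its round head, 109 to 139 mm above the foot, is 50 mm across and a good place to grip (the head does not turn). 0.18 kg, loose. Point on its axis half-way up, 75 mm above its foot; z up along its axis.
- spice_mid (a point): Spice jar: slim round glass jar with a black screw cap and a paper label, 41 mm across, 105 mm tall, 0.11 kg, loose. Point on its axis half-way up, 52.5 mm above its foot; z up along its axis.
- tin_mid (a point): Small food tin: closed metal can with a gold rim and a green label, 57 mm across, 72 mm tall, 0.18 kg, loose. Point on its axis half-way up, 36 mm above its foot; z up along its axis.
- coaster_round: Plain light wooden coaster, flat, 8 mm thick, fixed to the table; a disc 96 mm across. Origin: middle of its underside, on the table top (stands on z = 0), z up.
- coaster_square: Plain light wooden coaster, flat, 8 mm thick, fixed to the table; 90 x 90 mm, sides along its x and y. Origin: middle of its underside, on the table top (stands on z = 0), z up.
- coaster_triangle: Plain light wooden coaster, flat, 8 mm thick, fixed to the table; an equal-sided triangle, corners 68 mm from its middle. Origin: middle of its underside, on the table top (stands on z = 0), z up.
- coaster_oblong: Plain light wooden coaster, flat, 8 mm thick, fixed to the table; a narrow rectangle 62 mm (its x) by 150 mm (its y). Origin: middle of its underside, on the table top (stands on z = 0), z up.
- board: Small serving board of darker wood, flat, 120 mm (its x) by 100 mm (its y) by 12 mm thick, with a short handle along its +x; fixed, empty at the start and free for setting a thing down in between. Origin: middle of the underside of its broad part, on the table top; z up.
- mug: Green and white mug, 78 mm across, 101 mm tall, loose, a bystander at the right side of the table. Origin: middle of its underside. Not to be moved.
Mind the look-alikes: they are no part of the job. Leave any blue or orange look-alike of the part that bears spice_mid alone.

How it is judged:
By the outcome, as a careful person would: the job done as asked, in the order asked, and still so for the second after the job is handed in, with the robot touching nothing.
It also fails if it takes over 136 s, if anything falls off the work surface, if the arm or the gripper's body presses on something with over 40 N, if the wrist force passes 120 N, or if a joint passes its speed limit or range.

### The arm

A 6-joint arm with a two-finger parallel gripper is mounted at the origin on a cart in front of the work surface, level with it; the furniture and walls round the work are solid. World frame = base frame: x ahead of the robot, y to its left, z up, the work surface at z = 0. Lengths are in m, angles in rad, forces in N, time in s.
With the tool pointing down it reaches from about 0.225 to 0.875 m from the base axis. Payload 3.4 kg.
Tool frame: the origin (TCP) lies between the finger pads; the fingertips stand 11 mm ahead of it and the grasp point (between the pads) lies 8 mm behind it; z points along the fingers, y is the line along which they close (so a half turn about z gives the same grasp; the last joint's range is limited). The gripper opens to 85 mm and grips with 20 to 120 N. Pads are 22 mm wide; open, the fingers measure 114 mm over their backs; the gripper's body (76 mm by 85 mm) begins 54 mm behind the grasp point. The pads swing forward as they close: fully open they stand 13 mm farther back than shut.
Start: joints at [-1.239, 0.276, 1.505, -0, 1.361, -0.121], TCP at [0.252, -0.517, 0.242] pointing down, gripper open.
Joint ranges: [-2.89, 2.89], [-0.75, 2.08], [0.22, 2.7], [-1.18, 4.32], [0.11, 2.71], [-2.7, 2.7]. Speed limits (rad/s): [2.57, 2.57, 3.14, 3.14, 3.14, 3.14].

### API

Orientations are given as a unit quaternion [w, x, y, z].
In Python, from rig import manip, imaging gives the robot as it stands. The module is installed in compiled form; this text tells all that it offers.
- The arm moves only by the tool jog_arm, never from a script. Its argument "deltas" is one flat list of numbers, 7 for each row, row after row: the turn, a rotation vector about the world's x, y, z in degrees, then the shift along the world's x, y, z in mm, then the opening, from 0 (shut) to 1 (fully open). In form: [ax, ay, az, tx, ty, tz, gripper, ax, ay, az, tx, ty, tz, gripper, ...]. A call has 1 to 20 rows; each row is the pose to reach, as a shift and turn from the pose commanded when the call began; what a row does not reach only later rows make up. A row lasts 1/10 s, in which the tool goes at most 50 mm and 8.59 degrees, less where a joint would pass 70% of its speed; a pose out of reach is approached as far as the arm can. A call with a gripper value outside its range is refused whole. The fingers move at their own pace and stop on an object; "grip_force" is the grip in N (left out, the last holds). Time passes only in rows, so rows that repeat a pose let the fingers close. It gives the time, the measured TCP pose, the force, the opening and the grip force at its end, in the units of the state.
- manip.get_state(): the state, without advancing time (a new reading comes with each control period).
- imaging.get_image(name): name is "side" or "top" or "wrist"; returns the picture (480x640x3 uint8, blue, green, red); there is no depth.
- imaging.calibration(name): a dict with "mtx" (3x3 intrinsics, pixels), "cam_to_world" (4x4, takes a point from camera to world coordinates). Camera axes: x right, y down, z forward; pixel columns grow to the right and rows downward; lengths in m; the calibration is good to about 2 mm. The wrist camera is an equidistant fisheye: a pixel r from the principal point sees the ray r / f radians off the axis. A picture is of the moment at which its call begins: read the wrist's pose just before it. calibration takes no time and is no camera call; for the wrist camera it gives the pose at the moment of the call.
- manip.sign_off(): hands the job in; it is judged then, once.
The state is a dict: "clock": time; "qpos": joint angles; "qd": joint speeds; "effort": joint torques, N m; "position": TCP position; "ee_rot": TCP orientation; "contact_force": force on the tool from outside, world axes, zero at the start; "moment": the same for the moment, N m; "width": finger opening in m; "gripper_force": force on a finger pad.
Only numpy, scipy, OpenCV 4.12 (cv2) and the standard library are available. Lean on these libraries where they do the work, as an engineer would, in place of code of your own. Each camera call takes 0.05 s, during which the arm holds its last target. There are 200 camera calls.

## Working session

There is one attempt and no reset: what is moved stays moved. The work goes in short steps, Python scripts to look and compute and a tool call to move; the robot and the scene stay as the last step left them, time stands still between calls to the robot, and variables do not carry over. Pictures are saved under pics/ and viewed, at most 14 in all, crops included, and the job is handed in when it is done.

Besides the shell and the picture viewer there is one more tool, called after "Call:" as name(argument=value, ...) on one line, values as JSON. jog_arm: Moves the arm, as the interface text tells. Its arguments: {"type":"object","properties":{"deltas":{"type":"array"},"grip_force":{"type":"number"}},"required":["deltas"]}

```bash
mkdir -p pics
cat > h.py <<'E'
import numpy as np, cv2
from rig import manip, imaging
def save(n,f):
    im=imaging.get_image(n); cv2.imwrite('pics/'+f,im); return im
def ray(n,u,v):
    c=imaging.calibration(n);K=np.array(c['mtx']);T=np.array(c['cam_to_world'])
    d=T[:3,:3]@np.linalg.inv(K)@[u,v,1]; return T[:3,3],d
def onplane(n,u,v,z):
    o,d=ray(n,u,v); return o+d*(z-o[2])/d[2]
def proj(n,P):
    c=imaging.calibration(n);K=np.array(c['mtx']);T=np.linalg.inv(np.array(c['cam_to_world']))
    p=K@(T[:3,:3]@np.array(P)+T[:3,3]); return p[:2]/p[2]
E
python3 - <<'E'
from h import *
for n in('top','side'):
    save(n,n+'0.png'); c=imaging.calibration(n); print(n,np.round(c['mtx'],1).tolist(),np.round(c['cam_to_world'],3).tolist())
s=manip.get_state(); print(s)
E
```

```text
top [[548.9, 0.0, 324.4], [0.0, 548.9, 236.6], [0.0, 0.0, 1.0]] [[0.023, -0.993, 0.113, 0.374], [-1.0, -0.023, -0.003, -0.07], [0.006, -0.112, -0.994, 1.358], [0.0, 0.0, 0.0, 1.0]]
side [[544.2, 0.0, 319.7], [0.0, 544.2, 239.6], [0.0, 0.0, 1.0]] [[-1.0, -0.026, 0.004, 0.48], [-0.021, 0.678, -0.735, 0.816], [0.016, -0.735, -0.678, 0.88], [0.0, 0.0, 0.0, 1.0]]
{'clock': 0.1, 'qpos': array([-1.23901401e+00,  2.76535120e-01,  1.50599178e+00,  8.93720966e-06,
        1.36070149e+00, -1.20982428e-01]), 'qd': array([-0.00079441, -0.00267395, -0.00389511, -0.00074783,  0.00193429,
        0.00101534]), 'effort': array([ 1.13052010e-03, -4.17701840e+01, -2.46403116e+01, -1.03098494e-04,
        5.79045096e-03,  6.87547725e-06]), 'position': array([ 0.2513968 , -0.51663663,  0.24153015]), 'ee_rot': array([-8.13792376e-04,  9.74484644e-01,  2.24452689e-01, -8.16987462e-05]), 'contact_force': array([ 0.80680895,  0.52620391, -0.57640678]), 'moment': array([ 0.02067822,  0.0084139 , -0.04204239]), 'gripper_force': 0.0, 'width': 0.08551909290827504}
```

View pics/top0.png

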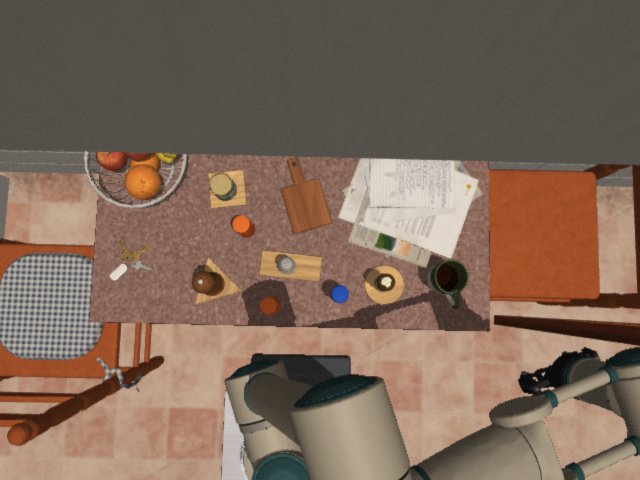

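View pics/side0.png

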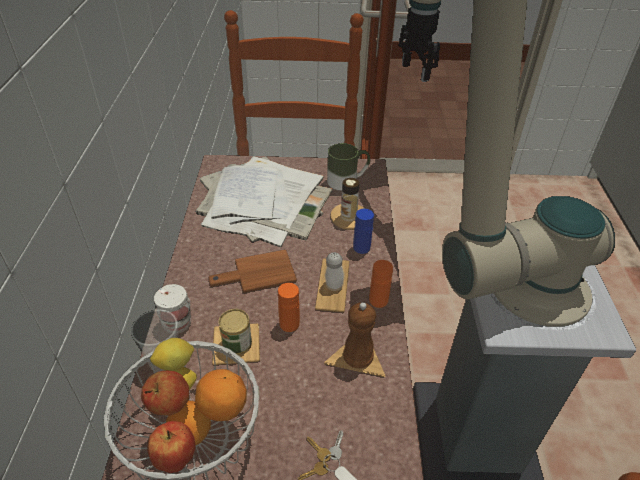

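Top view: tin on the square (222,186), mill on the triangle (207,283), salt on the oblong (287,265), spice on the round (384,284), and the board free (306,206). Blue and orange look-alikes at (340,294), (242,226) and (269,306), mug at (446,278). This is a single four-way cycle, with the board as buffer.

Run:
```python
from h import *
im=cv2.imread('pics/top0.png'); hsv=cv2.cvtColor(im,cv2.COLOR_BGR2HSV)
for p in [(240,180),(268,258),(312,262),(372,290),(225,290),(300,200),(150,300),(300,240)]: print(p,hsv[p[1],p[0]])
cv2.imwrite('pics/topz.png',cv2.resize(im[155:325,180:480],(800,453),interpolation=cv2.INTER_CUBIC))
s=cv2.imread('pics/side0.png'); cv2.imwrite('pics/sidez.png',cv2.resize(s[130:400,190:420],(511,600),interpolation=cv2.INTER_CUBIC))
```

```text
(240, 180) [ 17 124 208]
(268, 258) [ 17 126 198]
(312, 262) [ 17 127 213]
(372, 290) [ 17 127 206]
(225, 290) [ 17 131 183]
(300, 200) [ 11 166 134]
(150, 300) [  9  86 131]
(300, 240) [  8  87 129]
```

View pics/topz.png

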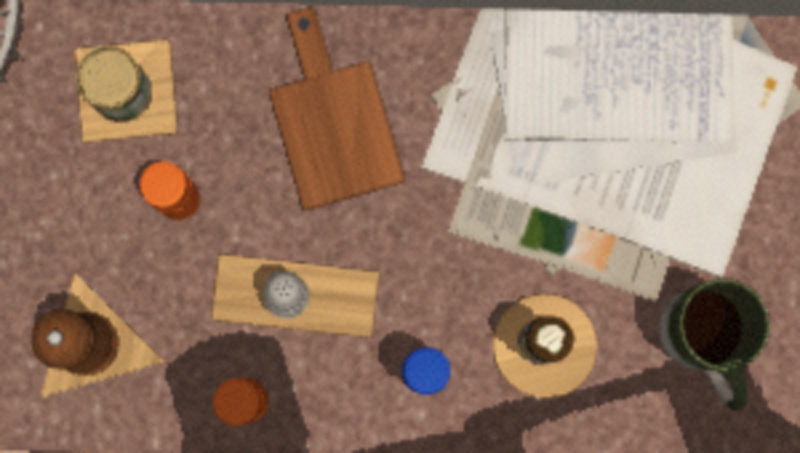

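View pics/sidez.png

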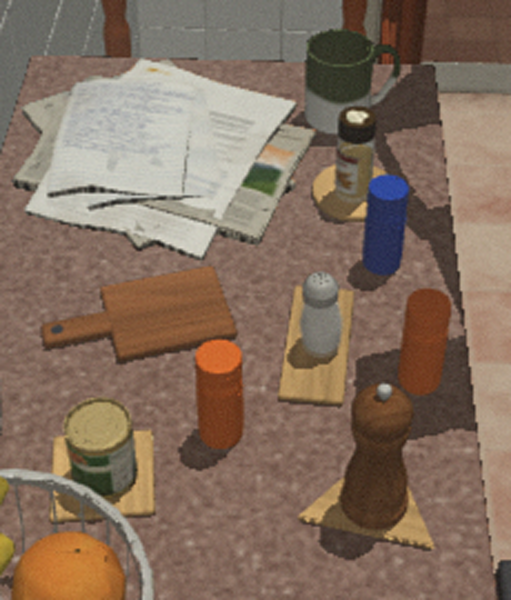

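Run:
```python
from h import *
def t(p,z): return onplane('top',180+(p[0]+.5)/2.6667-.5,155+(p[1]+.5)/2.6667-.5,z)
C=dict(square=[(77,48),(169,41),(176,131),(83,141)],oblong=[(220,256),(379,271),(373,336),(213,319)],tri=[(77,275),(163,360),(42,397)],board=[(271,91),(370,63),(404,181),(303,209)],round=[(545.5,296),(545.5,398),(494,347),(597,347)])
for k,c in C.items():
    P=np.array([t(p,.012 if k=='board' else .008)[:2] for p in c]); print(k,P.mean(0).round(4),P.round(3).tolist(),'sides',np.linalg.norm(P-np.roll(P,1,0),axis=1).round(3), 'ang',np.degrees(np.arctan2(*(P[1]-P[0])[::-1])).round(1))
for k,p,z in [('tin',(112,77),.08),('salt',(286,289),.095),('mill',(55,337),.158),('spice',(551,338),.113),('blue',(427,371),.105),('or1',(164,185),.105),('or2',(240,401),.105),('mug',(717,325),.101)]:
    P=t(p,z); s=proj('side',P); print(k,P.round(4),'in sidez',((s-[190,130])*2.222).round(0))
```

```text
square [0.642  0.1714] [[0.681, 0.219], [0.69, 0.133], [0.604, 0.123], [0.593, 0.21]] sides [0.089 0.087 0.086 0.087] ang -84.2
oblong [0.4533 0.0065] [[0.488, 0.078], [0.478, -0.069], [0.418, -0.065], [0.43, 0.082]] sides [0.058 0.148 0.06  0.148] ang -94.1
tri [0.4046 0.1908] [[0.467, 0.209], [0.391, 0.127], [0.355, 0.236]] sides [0.116 0.112 0.115] ang -132.8
board [ 0.6027 -0.0272] [[0.644, 0.036], [0.672, -0.056], [0.562, -0.091], [0.533, 0.002]] sides [0.115 0.096 0.116 0.097] ang -72.5
round [ 0.4113 -0.224 ] [[0.458, -0.224], [0.365, -0.224], [0.41, -0.177], [0.412, -0.271]] sides [0.066 0.093 0.066 0.095] ang -179.4
tin [0.6392 0.1716 0.08  ] in sidez [100. 418.]
salt [0.4535 0.0106 0.095 ] in sidez [321. 278.]
mill [0.406  0.1939 0.158 ] in sidez [384. 385.]
spice [ 0.416  -0.2167  0.113 ] in sidez [357. 116.]
blue [ 0.3858 -0.1122  0.105 ] in sidez [389. 186.]
or1 [0.5403 0.1179 0.105 ] in sidez [220. 354.]
or2 [0.3569 0.0461 0.105 ] in sidez [429. 300.]
mug [ 0.4309 -0.3605  0.101 ] in sidez [341.  49.]
```

Call:
jog_arm(deltas=[0,0,8,20,37,0,1,0,0,16,41,75,0,1,0,0,24,61,112,0,1,0,0,32,82,150,0,1,0,0,40,102,187,0,1,0,0,48,123,225,0,1,0,0,56,143,262,0,1,0,0,64,164,300,0,1,0,0,64,164,300,0,1,0,0,64,164,300,0,1,0,0,64,164,300,0,1], grip_force=30)

```text
clock: 1.2
position: [0.4152, -0.2177, 0.2422]
ee_rot: [-0.0, 0.708, 0.706, -0.0]
contact_force: [0.0, -0.0, -0.3]
width: 0.0855
gripper_force: 0.0
```

Run:
```python
from h import *
s=manip.get_state(); print(s['clock'],s['position'],s['ee_rot'],s['qpos'])
c=imaging.calibration('wrist'); print(c); save('wrist','w1.png')
```

```text
1.2 [ 0.41520309 -0.21774111  0.24215697] [-1.51122231e-05  7.07830489e-01  7.06382242e-01 -3.56542525e-04] [-6.31032250e-01  1.15158780e-01  1.71575445e+00 -7.24149929e-04
  1.31081971e+00 -6.28797921e-01]
{'mtx': array([[371.64829954,   0.        , 323.01023721],
       [  0.        , 371.64829954, 237.4532584 ],
       [  0.        ,   0.        ,   1.        ]]), 'cam_to_world': array([[ 9.99994944e-01, -2.88344653e-03, -1.34097379e-03,
         4.14786561e-01],
       [-3.15785347e-03, -9.50111940e-01, -3.11893137e-01,
        -1.38623745e-01],
       [-3.74748030e-04,  3.11895794e-01, -9.50116242e-01,
         3.73898251e-01],
       [ 0.00000000e+00,  0.00000000e+00,  0.00000000e+00,
         1.00000000e+00]])}
```

View pics/w1.png

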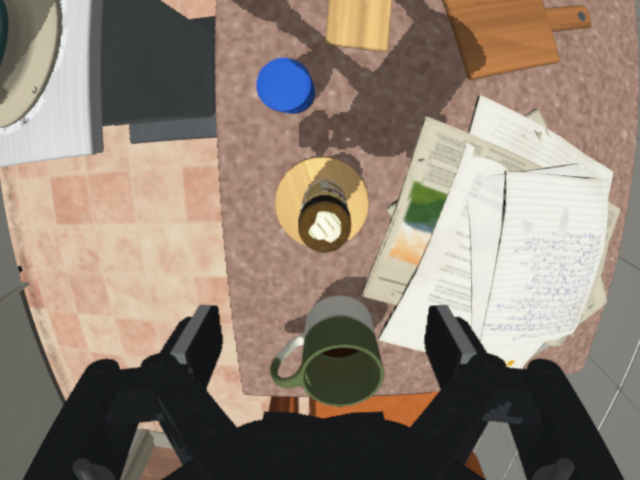

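The wrist view shows the spice jar cap centred at about (325,223), the round coaster at (322,204), the blue look-alike and mug well clear, and the fingers straddling along x.

```bash
cat >> h.py <<'E'
def wray(u,v,z,c=None):
    c=c or imaging.calibration('wrist');K=np.array(c['mtx']);T=np.array(c['cam_to_world'])
    a=np.array([(u-K[0,2])/K[0,0],(v-K[1,2])/K[1,1]]);r=np.hypot(*a)
    d=T[:3,:3]@np.r_[a/max(r,1e-9)*np.sin(r),np.cos(r)]; return T[:3,3]+d*(z-T[2,3])/d[2]
E
python3 - <<'E'
from h import *
print('spice',wray(325.5,223,.113)); 
P=np.array([wray(u,v,.008) for u,v in[(275,204),(369,204),(322,157),(322,252)]]);print(P[:,:2].round(4).tolist(),P[:2,0].mean(),P[2:,1].mean())
print('oblong end',[wray(u,v,.008)[:2].round(4) for u,v in [(326,42),(388,50)]], 'board',[wray(u,v,.012)[:2].round(4) for u,v in [(471,76),(558,60)]])
E
```

```text
spice [ 0.41619016 -0.21347174  0.113     ]
[[0.3656, -0.2231], [0.4609, -0.2235], [0.4135, -0.1759], [0.413, -0.2751]] 0.41326784305960235 -0.22548884051399207
oblong end [array([ 0.4178, -0.0614]), array([ 0.4779, -0.068 ])] board [array([ 0.5629, -0.0882]), array([ 0.6717, -0.0547])]
```

Call:
jog_arm(deltas=[0,0,0,1,2.5,-40,1,0,0,0,1,2.5,-80,1,0,0,0,1,2.5,-110,1,0,0,0,1,2.5,-140,1,0,0,0,1,2.5,-160,1,0,0,0,1,2.5,-172,1,0,0,0,1,2.5,-172,1,0,0,0,1,2.5,-172,0,0,0,0,1,2.5,-172,0,0,0,0,1,2.5,-172,0,0,0,0,1,2.5,-172,0,0,0,0,1,2.5,-172,0,0,0,0,1,2.5,-172,0,0,0,0,1,2.5,-172,0,0,0,0,1,2.5,-172,0], grip_force=30)

```text
clock: 2.75
position: [0.417, -0.2151, 0.0712]
ee_rot: [0.001, 0.707, 0.707, -0.0]
contact_force: [-0.8, -1.4, 6.5]
width: 0.0402
gripper_force: 31.1
```

Call:
jog_arm(deltas=[0,0,0,0,0,10,0,0,0,0,0,0,30,0,0,0,0,0,0,60,0,0,0,0,0,0,90,0,0,0,0,15,15,120,0,0,0,0,40,40,140,0,0,0,0,65,65,140,0,0,0,0,90,90,140,0,0,0,0,115,115,140,0,0,0,0,140,140,140,0,0,0,0,165,165,140,0,0,0,0,180,180,140,0,0,0,0,186,188,140,0,0,0,0,186,188,110,0,0,0,0,186,188,80,0,0,0,0,186,188,55,0,0,0,0,186,188,35,0,0,0,0,186,188,22,0,0,0,0,186,188,15,0,0,0,0,186,188,15,0])

```text
clock: 4.75
position: [0.602, -0.0268, 0.0848]
ee_rot: [-0.001, 0.708, 0.707, -0.0]
contact_force: [-0.9, 0.1, -0.8]
width: 0.0403
gripper_force: 30.8
```

Call:
jog_arm(deltas=[0,0,0,0,0,-3,0,0,0,0,0,0,-6,0,0,0,0,0,0,-9,0,0,0,0,0,0,-9,0])

```text
clock: 5.15
position: [0.6025, -0.0265, 0.0763]
ee_rot: [-0.0, 0.707, 0.707, -0.0]
contact_force: [-0.6, 0.3, -0.7]
width: 0.0401
gripper_force: 30.8
```

Call:
jog_arm(deltas=[0,0,0,0,0,-1,0,0,0,0,0,0,-1,0,0,0,0,0,0,-1,0.6,0,0,0,0,0,-1,0.8,0,0,0,0,0,-1,1,0,0,0,0,0,-1,1,0,0,0,0,0,-1,1,0,0,0,0,0,-1,1,0,0,0,0,0,20,1,0,0,0,0,0,50,1,0,0,0,0,0,90,1,0,0,0,0,0,130,1,0,0,0,0,0,165,1,0,0,0,-50,10,165,1,0,0,0,-100,20,165,1,0,0,0,-149,37,165,1,0,0,0,-149,37,165,1,0,0,0,-149,37,165,1])

```text
clock: 6.95
position: [0.4526, 0.0108, 0.2419]
ee_rot: [0.001, 0.707, 0.707, 0.001]
contact_force: [0.7, 0.3, -0.5]
width: 0.0854
gripper_force: 0.0
```

Run:
```python
from h import *
s=manip.get_state(); print(s['clock'],s['position'],s['width']); print(imaging.calibration('wrist')['cam_to_world'].round(4).tolist()); save('wrist','w2.png')
```

```text
6.95 [0.45261421 0.01077259 0.24194017] 0.08544503000723129
[[1.0, -0.0019, 0.0014, 0.4518], [-0.0014, -0.9502, -0.3117, 0.0899], [0.0019, 0.3117, -0.9502, 0.3737], [0.0, 0.0, 0.0, 1.0]]
```

View pics/w2.png

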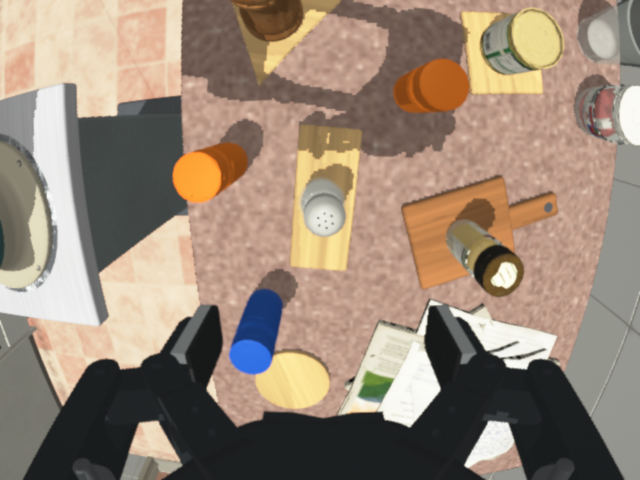

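The wrist view shows the spice upright on the board, the salt top at (324,214), the round coaster empty, and jars by the wall near the tin at (610,110).

Run:
```python
from h import *
print('salt',wray(324.5,215,.093)); print('tin',wray(535,37,.08))
print('obl',np.mean([wray(u,v,.008) for u,v in[(300,125),(361,128),(345,270),(291,267)]],0))
print('sq',[wray(u,v,.008)[:2].round(3) for u,v in[(467,94),(542,93),(460,12)]])
# jars: wrist top centres vs side view
for z in(.05,.1,.15):print(z,'wrist jar',wray(632,112,z).round(3),'side',onplane('side',172,294,z).round(3), 'base side', onplane('side',172,325,z).round(3))
print('grey edge top',[onplane('top',250,153,z).round(3).tolist() for z in(0,.3,.6)])
```

```text
salt [0.45513554 0.01571414 0.093     ]
tin [0.63782044 0.17515599 0.08      ]
obl [0.45521161 0.00863529 0.008     ]
sq [array([0.6  , 0.122]), array([0.692, 0.134]), array([0.593, 0.209])]
0.05 wrist jar [0.798 0.129 0.05 ] side [0.78 0.09 0.05] base side [0.763 0.168 0.05 ]
0.1 wrist jar [0.745 0.123 0.1  ] side [0.762 0.134 0.1  ] base side [0.746 0.207 0.1  ]
0.15 wrist jar [0.692 0.117 0.15 ] side [0.744 0.177 0.15 ] base side [0.729 0.246 0.15 ]
grey edge top [[0.736, 0.119, 0.0], [0.656, 0.077, 0.3], [0.576, 0.035, 0.6]]
```

Call:
jog_arm(deltas=[0,0,0,2,3,-40,1,0,0,0,2,3,-80,1,0,0,0,2,3,-115,1,0,0,0,2,3,-145,1,0,0,0,2,3,-170,1,0,0,0,2,3,-184,1,0,0,0,2,3,-190,1,0,0,0,2,3,-190,1,0,0,0,2,3,-190,0,0,0,0,2,3,-190,0,0,0,0,2,3,-190,0,0,0,0,2,3,-190,0,0,0,0,2,3,-190,0,0,0,0,2,3,-190,0,0,0,0,2,3,-190,0,0,0,0,2,3,-190,0])

```text
clock: 8.6
position: [0.456, 0.0134, 0.0524]
ee_rot: [0.001, 0.707, 0.707, 0.001]
contact_force: [-1.5, 0.2, 6.3]
width: 0.0388
gripper_force: 29.6
```

Call:
jog_arm(deltas=[0,0,0,0,0,10,0,0,0,0,0,0,30,0,0,0,0,0,0,60,0,0,0,0,0,0,90,0,0,0,0,0,-5,120,0,0,0,0,-6,-30,130,0,0,0,0,-12,-60,130,0,0,0,0,-18,-90,130,0,0,0,0,-24,-120,130,0,0,0,0,-30,-150,130,0,0,0,0,-36,-180,130,0,0,0,0,-40,-210,130,0,0,0,0,-43,-230,130,0,0,0,0,-43.5,-238,130,0,0,0,0,-43.5,-238,100,0,0,0,0,-43.5,-238,70,0,0,0,0,-43.5,-238,40,0,0,0,0,-43.5,-238,20,0,0,0,0,-43.5,-238,8,0,0,0,0,-43.5,-238,8,0])

```text
clock: 10.6
position: [0.411, -0.223, 0.0581]
ee_rot: [-0.002, 0.707, 0.707, -0.0]
contact_force: [0.4, -0.8, -0.4]
width: 0.0388
gripper_force: 30.1
```

Call:
jog_arm(deltas=[0,0,0,0,0,-3,0,0,0,0,0,0,-6,0,0,0,0,0,0,-7,0,0,0,0,0,0,-7,0])

```text
clock: 11.0
position: [0.4122, -0.2247, 0.0527]
ee_rot: [0.0, 0.707, 0.707, 0.0]
contact_force: [-0.4, -0.6, -0.4]
width: 0.0385
gripper_force: 30.1
```

Call:
jog_arm(deltas=[0,0,0,0,0,-1,0,0,0,0,0,0,-1,0.6,0,0,0,0,0,-1,0.8,0,0,0,0,0,-1,1,0,0,0,0,0,-1,1,0,0,0,0,0,-1,1,0,0,0,0,0,20,1,0,0,0,0,0,55,1,0,0,0,0,0,95,1,0,0,0,0,0,140,1,0,0,0,0,0,190,1,0,0,0,28,50,190,1,0,0,0,50,90,190,1,0,0,0,74,130,190,1,0,0,0,96,170,190,1,0,0,0,119,210,190,1,0,0,0,142,250,190,1,0,0,0,164,290,190,1,0,0,0,188,330,190,1])

```text
clock: 12.9
position: [0.6004, 0.1073, 0.2421]
ee_rot: [-0.0, 0.707, 0.707, -0.0]
contact_force: [0.8, -0.7, 0.5]
width: 0.0853
gripper_force: 0.0
```

Call:
jog_arm(deltas=[0,0,0,20,35,0,1,0,0,0,38,68,0,1,0,0,0,38,68,0,1,0,0,0,38,68,0,1,0,0,0,38,68,0,1])

```text
clock: 13.4
position: [0.6374, 0.1725, 0.2421]
ee_rot: [-0.0, 0.708, 0.707, -0.001]
contact_force: [-0.7, 0.2, 0.4]
width: 0.0852
gripper_force: 0.0
```

Run:
```python
from h import *
s=manip.get_state(); print(s['clock'],s['position'],s['width'],s['qpos']); save('wrist','w3.png')
```

```text
13.4 [0.637398   0.17247409 0.24205495] 0.08524582531017164 [ 1.59357419e-01  4.06330120e-01  1.30716702e+00 -7.31473331e-04
  1.42929040e+00  1.60943434e-01]
```

View pics/w3.png

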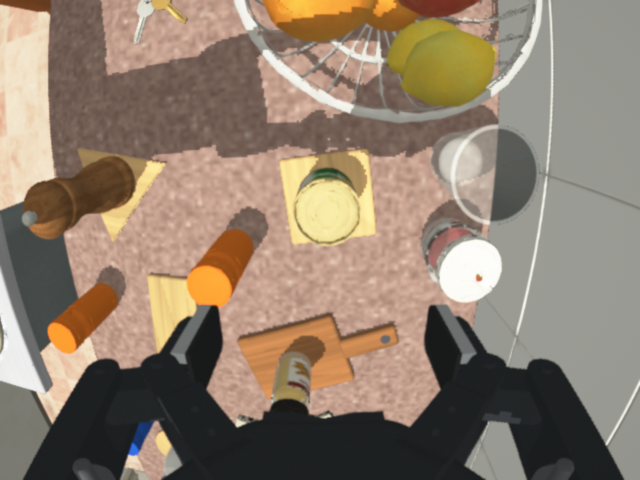

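Tin top is at (327,211), square coaster around it, and the basket rim's nearest point at (385,120). I'll check that rim's height against the camera mount before descending.

Run:
```python
from h import *
print('tin',wray(327,211,.08).round(4)); print('sq',np.mean([wray(u,v,.008) for u,v in[(281,160),(368,150),(376,235),(292,245)]],0).round(4))
for z in(.04,.08,.12): print(z,'wrist rim',wray(385,122,z).round(3),'top',onplane('top',187,168,z).round(3))
print('glass rim',[wray(495,173,z).round(3) for z in(.08,.12,.15)],'jar',[wray(463,269,z).round(3) for z in(.07,.1)])
print('tri',np.mean([wray(u,v,.008) for u,v in[(83,149),(166,162),(114,240)]],0).round(4))
```

```text
tin [0.6399 0.1774 0.08  ]
sq [0.643  0.1724 0.008 ]
0.04 wrist rim [0.692 0.25  0.04 ] top [0.684 0.266 0.04 ]
0.08 wrist rim [0.686 0.25  0.08 ] top [0.675 0.256 0.08 ]
0.12 wrist rim [0.679 0.25  0.12 ] top [0.665 0.245 0.12 ]
glass rim [array([0.784, 0.212, 0.08 ]), array([0.764, 0.218, 0.12 ]), array([0.749, 0.222, 0.15 ])] jar [array([0.767, 0.12 , 0.07 ]), array([0.754, 0.133, 0.1  ])]
tri [0.4102 0.1936 0.008 ]
```

Call:
jog_arm(deltas=[0,0,0,1.5,2.5,-40,1,0,0,0,1.5,2.5,-80,1,0,0,0,1.5,2.5,-115,1,0,0,0,1.5,2.5,-145,1,0,0,0,1.5,2.5,-170,1,0,0,0,1.5,2.5,-180,1,0,0,0,1.5,2.5,-185,1,0,0,0,1.5,2.5,-185,1,0,0,0,1.5,2.5,-185,0,0,0,0,1.5,2.5,-185,0,0,0,0,1.5,2.5,-185,0,0,0,0,1.5,2.5,-185,0,0,0,0,1.5,2.5,-185,0,0,0,0,1.5,2.5,-185,0,0,0,0,1.5,2.5,-185,0], grip_force=35)

```text
clock: 14.95
position: [0.6406, 0.1761, 0.0591]
ee_rot: [0.001, 0.707, 0.707, 0.001]
contact_force: [-0.1, 0.3, 5.3]
width: 0.0564
gripper_force: 37.9
```

Call:
jog_arm(deltas=[0,0,0,0,0,10,0,0,0,0,0,0,30,0,0,0,0,0,0,60,0,0,0,0,0,0,95,0,0,0,0,0,0,125,0,0,0,0,-10,-9,140,0,0,0,0,-35,-32,140,0,0,0,0,-65,-59,140,0,0,0,0,-95,-86,140,0,0,0,0,-125,-113,140,0,0,0,0,-155,-140,140,0,0,0,0,-176,-160,140,0,0,0,0,-186,-168,140,0,0,0,0,-186,-168,110,0,0,0,0,-186,-168,75,0,0,0,0,-186,-168,45,0,0,0,0,-186,-168,22,0,0,0,0,-186,-168,10,0,0,0,0,-186,-168,6,0,0,0,0,-186,-168,6,0])

```text
clock: 16.95
position: [0.4532, 0.0081, 0.0629]
ee_rot: [-0.001, 0.707, 0.707, -0.0]
contact_force: [0.4, -0.1, -1.2]
width: 0.0563
gripper_force: 37.7
```

Call:
jog_arm(deltas=[0,0,0,0,0,-2,0,0,0,0,0,0,-4,0,0,0,0,0,0,-5,0,0,0,0,0,0,-5,0])

```text
clock: 17.35
position: [0.454, 0.0079, 0.0591]
ee_rot: [0.001, 0.707, 0.707, 0.0]
contact_force: [-0.6, 0.1, 4.0]
width: 0.0564
gripper_force: 38.0
```

Call:
jog_arm(deltas=[0,0,0,0,0,0,0.8,0,0,0,0,0,0,1,0,0,0,0,0,0,1,0,0,0,0,0,0,1,0,0,0,0,0,20,1,0,0,0,0,0,50,1,0,0,0,0,0,95,1,0,0,0,0,0,140,1,0,0,0,0,0,190,1,0,0,0,-12,46,190,1,0,0,0,-24,92,190,1,0,0,0,-36,138,190,1,0,0,0,-48,185,190,1,0,0,0,-48,185,190,1,0,0,0,-48,185,190,1,0,0,0,-48,185,190,1])

```text
clock: 18.95
position: [0.4058, 0.1921, 0.2482]
ee_rot: [0.0, 0.708, 0.707, -0.0]
contact_force: [-0.1, -0.0, 0.4]
width: 0.0856
gripper_force: 0.0
```

Run:
```python
from h import *
s=manip.get_state(); print(s['clock'],s['position'],s['width']); save('wrist','w4.png')
```

```text
18.95 [0.40575494 0.19209607 0.24817526] 0.08556293522387291
```

View pics/w4.png

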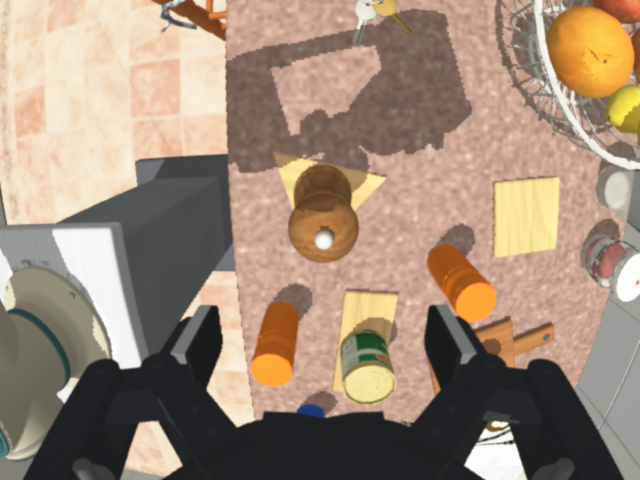

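The wrist view shows the mill knob at (324,240), triangle corners at (275,153) and (386,178), the tin upright on the oblong, and the square empty.

Run:
```python
from h import *
print('knob',wray(324,240,.157).round(4),'head',wray(323.5,229,.132).round(4))
P=[wray(u,v,.008)[:2] for u,v in[(274,152),(387,178)]]
d=P[1]-P[0]; n=np.array([d[1],-d[0]])/np.linalg.norm(d); 
print('tri',np.round(P,4).tolist(),np.linalg.norm(d),(P[0]+P[1])/2+n*np.linalg.norm(d)/2/np.sqrt(3))
print('sq',np.mean([wray(u,v,.008) for u,v in[(494,182),(558,177),(559,246),(497,258)]],0).round(4))
```

```text
knob [0.4059 0.196  0.157 ] head [0.4056 0.1956 0.132 ]
tri [[0.3564, 0.2389], [0.4705, 0.2122]] 0.11725222873749544 [0.40572295 0.19260714]
sq [0.6432 0.1731 0.008 ]
```

Call:
jog_arm(deltas=[0,0,0,0,2.5,-30,1,0,0,0,0,2.5,-60,1,0,0,0,0,2.5,-85,1,0,0,0,0,2.5,-105,1,0,0,0,0,2.5,-118,1,0,0,0,0,2.5,-124,1,0,0,0,0,2.5,-124,1,0,0,0,0,2.5,-124,0,0,0,0,0,2.5,-124,0,0,0,0,0,2.5,-124,0,0,0,0,0,2.5,-124,0,0,0,0,0,2.5,-124,0,0,0,0,0,2.5,-124,0,0,0,0,0,2.5,-124,0], grip_force=40)

```text
clock: 20.4
position: [0.4063, 0.1957, 0.1254]
ee_rot: [0.001, 0.707, 0.707, 0.001]
contact_force: [0.2, -0.6, 6.3]
width: 0.0465
gripper_force: 40.8
```

Call:
jog_arm(deltas=[0,0,0,0,0,10,0,0,0,0,0,0,30,0,0,0,0,0,0,55,0,0,0,0,0,0,85,0,0,0,0,0,0,110,0,0,0,0,10,-1,122,0,0,0,0,30,-3,125,0,0,0,0,55,-5,125,0,0,0,0,80,-8,125,0,0,0,0,105,-10,125,0,0,0,0,130,-13,125,0,0,0,0,155,-15,125,0,0,0,0,180,-18,125,0,0,0,0,205,-20,125,0,0,0,0,225,-22,125,0,0,0,0,234,-23,125,0,0,0,0,237,-23,125,0,0,0,0,237,-23,125,0])

```text
clock: 22.2
position: [0.6419, 0.1725, 0.2491]
ee_rot: [-0.0, 0.707, 0.707, -0.0]
contact_force: [-0.2, -0.2, -1.7]
width: 0.0465
gripper_force: 41.7
```

Call:
jog_arm(deltas=[0,0,0,0,0,-25,0,0,0,0,0,0,-55,0,0,0,0,0,0,-85,0,0,0,0,0,0,-105,0,0,0,0,0,0,-117,0,0,0,0,0,0,-120,0,0,0,0,0,0,-122,0,0,0,0,0,0,-124,0,0,0,0,0,0,-124,0,0,0,0,0,0,-124,0])

```text
clock: 23.2
position: [0.643, 0.1725, 0.1262]
ee_rot: [0.0, 0.707, 0.707, 0.001]
contact_force: [0.8, 0.2, -2.0]
width: 0.046
gripper_force: 41.7
```

Call:
jog_arm(deltas=[0,0,0,0,0,-1,0,0,0,0,0,0,-2,0,0,0,0,0,0,-2,0,0,0,0,0,0,-2,0.7,0,0,0,0,0,-2,1,0,0,0,0,0,-2,1,0,0,0,0,0,-2,1,0,0,0,0,0,-2,1,0,0,0,0,0,20,1,0,0,0,0,0,50,1,0,0,0,0,0,85,1,0,0,0,0,0,120,1,0,0,0,-8,-40,120,1,0,0,0,-16,-80,120,1,0,0,0,-24,-120,120,1,0,0,0,-32,-160,120,1,0,0,0,-40,-199,120,1,0,0,0,-40,-199,120,1,0,0,0,-40,-199,120,1,0,0,0,-40,-199,120,1])

```text
clock: 25.2
position: [0.6027, -0.0258, 0.2453]
ee_rot: [-0.0, 0.707, 0.707, 0.0]
contact_force: [0.2, -0.4, 0.1]
width: 0.0856
gripper_force: 0.0
```

Run:
```python
from h import *
s=manip.get_state(); print(s['clock'],s['position'],s['width']); save('wrist','w5.png')
```

```text
25.2 [ 0.60272266 -0.02580703  0.24530044] 0.08556001814375415
```

View pics/w5.png

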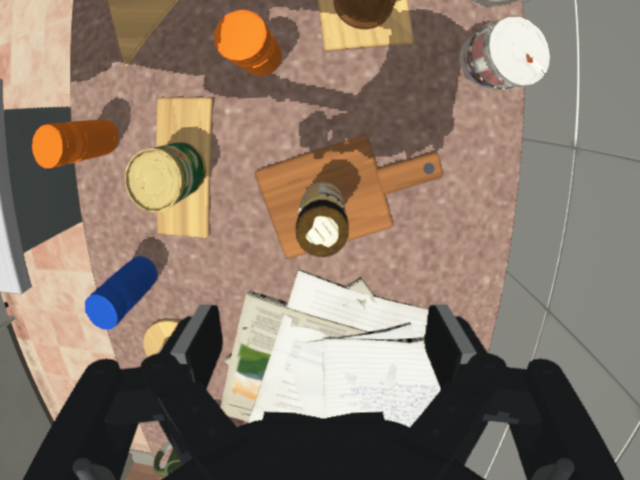

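Spice jar upright on the board, cap at (322,226); picking it up.

Call:
jog_arm(deltas=[0,0,0,0,0,-40,1,0,0,0,0,0,-80,1,0,0,0,0,0,-110,1,0,0,0,0,0,-140,1,0,0,0,0,0,-160,1,0,0,0,0,0,-170,1,0,0,0,0,0,-170,1,0,0,0,0,0,-170,0,0,0,0,0,0,-170,0,0,0,0,0,0,-170,0,0,0,0,0,0,-170,0,0,0,0,0,0,-170,0,0,0,0,0,0,-170,0,0,0,0,0,0,-170,0,0,0,0,0,0,-170,0], grip_force=30)

```text
clock: 26.75
position: [0.6032, -0.0267, 0.0766]
ee_rot: [0.001, 0.708, 0.707, 0.001]
contact_force: [-0.9, -0.2, 5.7]
width: 0.0405
gripper_force: 32.2
```

Call:
jog_arm(deltas=[0,0,0,0,0,10,0,0,0,0,0,0,30,0,0,0,0,0,0,60,0,0,0,0,0,0,95,0,0,0,0,0,0,125,0,0,0,0,-10,11,140,0,0,0,0,-32,35,140,0,0,0,0,-56,62,140,0,0,0,0,-80,88,140,0,0,0,0,-104,115,140,0,0,0,0,-128,142,140,0,0,0,0,-152,168,140,0,0,0,0,-176,195,140,0,0,0,0,-190,210,140,0,0,0,0,-198,219,140,0,0,0,0,-198,219,140,0])

```text
clock: 28.35
position: [0.4027, 0.1931, 0.215]
ee_rot: [-0.0, 0.707, 0.708, -0.001]
contact_force: [1.0, 0.6, -0.9]
width: 0.0404
gripper_force: 32.0
```

Call:
jog_arm(deltas=[0,0,0,0,0,-30,0,0,0,0,0,0,-60,0,0,0,0,0,0,-95,0,0,0,0,0,0,-120,0,0,0,0,0,0,-133,0,0,0,0,0,0,-138,0,0,0,0,0,0,-142,0,0,0,0,0,0,-143,0,0,0,0,0,0,-143,0])

```text
clock: 29.25
position: [0.4053, 0.1924, 0.0729]
ee_rot: [0.0, 0.708, 0.707, 0.001]
contact_force: [0.2, 0.6, -0.7]
width: 0.0402
gripper_force: 32.1
```

Lower 1 mm, release, retreat up and away, then look.

Call:
jog_arm(deltas=[0,0,0,0,0,-1,0,0,0,0,0,0,-1.5,0,0,0,0,0,0,-1.5,0,0,0,0,0,0,-1.5,0.6,0,0,0,0,0,-1.5,1,0,0,0,0,0,-1.5,1,0,0,0,0,0,-1.5,1,0,0,0,0,0,-1.5,1,0,0,0,0,0,20,1,0,0,0,0,0,50,1,0,0,0,0,0,95,1,0,0,0,0,0,140,1,0,0,0,0,0,190,1,0,0,0,-20,-40,215,1,0,0,0,-40,-80,215,1,0,0,0,-60,-120,215,1,0,0,0,-80,-160,215,1,0,0,0,-100,-200,215,1,0,0,0,-100,-240,215,1,0,0,0,-100,-280,215,1])

```text
clock: 31.25
position: [0.3036, -0.0887, 0.2876]
ee_rot: [0.001, 0.708, 0.707, 0.0]
contact_force: [1.6, 0.3, -1.1]
width: 0.0852
gripper_force: 0.0
```

Call:
jog_arm(deltas=[0,0,0,-10,-40,0,1,0,0,0,-20,-80,0,1,0,0,0,-30,-120,0,1,0,0,0,-40,-160,0,1,0,0,0,-40,-200,0,1,0,0,0,-40,-240,0,1,0,0,0,-40,-280,0,1,0,0,0,-40,-320,0,1,0,0,0,-40,-360,0,1,0,0,0,-40,-400,0,1,0,0,0,-40,-400,0,1,0,0,0,-40,-400,0,1])

```text
clock: 32.45
position: [0.2643, -0.4878, 0.2862]
ee_rot: [-0.001, 0.708, 0.706, 0.001]
contact_force: [-0.5, 0.0, 0.2]
width: 0.0855
gripper_force: 0.0
```

Run:
```python
from h import *
im=save('top','top1.png'); s=save('side','side1.png')
a=cv2.resize(im[155:325,180:480],(800,453),interpolation=cv2.INTER_CUBIC); cv2.imwrite('pics/topz1.png',a)
cv2.imwrite('pics/sidez1.png',cv2.resize(s[130:400,190:420],(511,600),interpolation=cv2.INTER_CUBIC)); print(manip.get_state()['position'])
```

```text
[ 0.26449688 -0.48643869  0.28705094]
```

View pics/topz1.png

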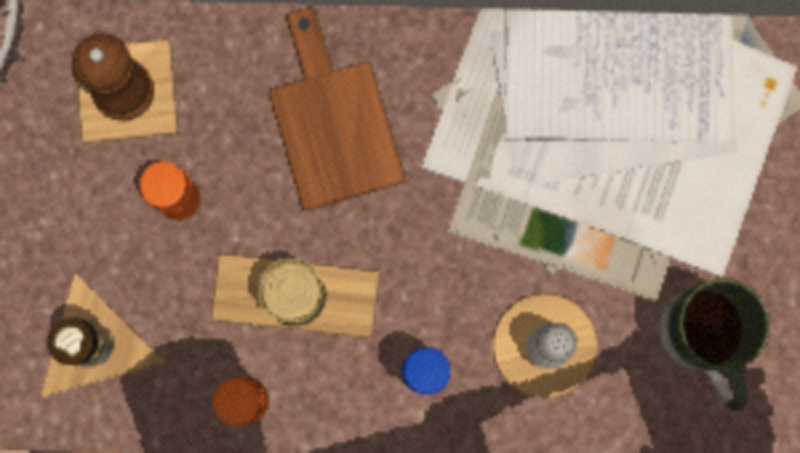

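View pics/sidez1.png

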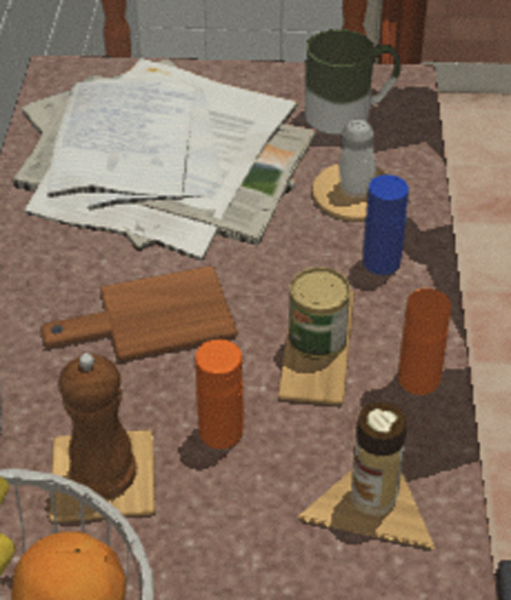

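All four stand upright on their own coasters; look-alikes and mug unmoved. Quick numeric check.

Run:
```python
from h import *
def t(p,z): return onplane('top',180+(p[0]+.5)/2.6667-.5,155+(p[1]+.5)/2.6667-.5,z)
for k,p,z,c in [('tin',(291,291),.08,(.4543,.0076)),('salt',(556.5,343),.093,(.4125,-.2248)),('mill',(96,55),.157,(.643,.1725)),('spice',(72.5,341),.113,(.4055,.192))]:
    P=t(p,z); s=proj('side',P); print(k,P.round(4),(1000*(P[:2]-c)).round(1),((s-[190,130])*2.222).round(0))
```

```text
tin [0.4528 0.0071 0.08  ] [-1.5 -0.5] [321. 286.]
salt [ 0.4125 -0.2238  0.093 ] [0. 1.] [359. 127.]
mill [0.6415 0.1712 0.157 ] [-1.5 -1.3] [ 88. 356.]
spice [0.4041 0.1888 0.113 ] [-1.4 -3.2] [382. 417.]
```

```bash
python3 -c "
from rig import manip; print(manip.sign_off())"
```

```text
the job is handed in; nothing more can be done
None
```

The job is handed in at about 33 s: salt, pepper mill, spice jar and tin each stand upright on their own coasters, within about 4 mm of the middle in the last pictures, and nothing was knocked over and the mug was not moved.

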